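# Nudge a circuit board carrier onto the locating pins of a test jig

## Robot

A 6-joint arm with a two-finger parallel gripper is mounted at the origin on the work surface. World frame = base frame: x ahead of the robot, y to its left, z up, the work surface at z = 0. Lengths are in m, angles in rad, forces in N, time in s.
With the tool pointing down it reaches from about 0.425 to 0.95 m from the base axis. Payload 3.5 kg.
Tool frame: the origin (TCP) lies on the centre line of the jaws, within the pads' length; the fingertips stand 25 mm ahead of it and the grasp point (between the pads) lies 6 mm ahead of it (ctrl.finger_overhang is the distance from the TCP to the fingertips, in m); z points along the fingers, y is the line along which they close (so a half turn about z gives the same grasp; the last joint's range is limited). The gripper opens to 85 mm and grips with 20 to 120 N. Pads are 22 mm wide; open, the fingers measure 114 mm over their backs; the gripper's body (76 mm by 85 mm) begins 54 mm behind the grasp point. The pads swing forward as they close: fully open they stand 13 mm farther back than shut.
Start: joints at [-1.486, 0.286, 1.577, -0, 1.279, -0.15], TCP at [0.157, -0.656, 0.225] pointing down, gripper open.
Joint ranges: [-2.77, 2.77], [-0.9, 2.22], [0.21, 2.48], [-1.53, 4.67], [0.24, 2.81], [-2.84, 2.84]. Speed limits (rad/s): [2.79, 2.79, 3.14, 3.14, 3.14, 3.14].

## Interface

Orientations are given as a unit quaternion [x, y, z, w].
In Python, from plant import get_state, imaging, job, ctrl gives the robot as it stands.
- The arm moves only by the tool jog_arm, never from a script. Its argument "increments" is a list of rows, each an object of numbers: "dx", "dy", "dz": the shift along the world's x, y, z each as a share of 12 cm, from -1 to 1; "ax", "ay", "az": the turn, a rotation vector about the world's x, y, z each as a share of pi/2 rad, from -1 to 1; "gripper": the gripper command: -1 is shut, 1 is fully open, values between are in proportion. A call has 1 to 10 rows; each row is the pose to reach, as a shift and turn from the pose commanded when the call began; what a row does not reach only later rows make up. A row lasts 1/10 s, in which the tool goes at most 50 mm and 8.59 degrees, less where a joint would pass 70% of its speed; a pose out of reach is approached as far as the arm can. A call with a number of a shift or a turn outside -1 to 1 is refused whole. A call with a gripper value outside its range is refused whole. The fingers move at their own pace and stop on an object; "force" is the grip in N (left out, the last holds). Time passes only in rows, so rows that repeat a pose let the fingers close. It gives the time, the measured TCP pose, the force, the opening and the grip force at its end, in the units of the state.
- get_state(): the state, without advancing time (a new reading comes with each control period).
- imaging.read_camera(name): name is "scene" or "side" or "wrist"; returns a dict with "frame" (480x640x3 uint8, blue, green, red), "depth" (480x640 float32, m along the optical axis (not along the pixel's ray), 0 where there is no reading), "camera_matrix" (3x3 intrinsics, pixels), "extrinsics" (4x4, takes a point from camera to world coordinates); the wrist camera has in their place "mount" (4x4, takes a point from camera to tool coordinates, whose origin is the TCP and whose axes are the flange's). Camera axes: x right, y up, looking along -z (the intrinsics and any distortion apply to the point x, -y, -z); pixel columns grow to the right and rows downward; lengths in m; the calibration is good to about 2 mm. A picture is of the moment at which its call begins: read the wrist's pose just before it.
- job.sign_off(): hands the job in; it is judged then, once.
The state is a dict: "time": time; "qpos": joint angles; "dq": joint speeds; "joint_efforts": joint torques, N m; "eef_pos": TCP position; "tcp_rot": TCP orientation; "contact_force": force on the tool from outside, world axes, zero at the start; "wrist_torque": the same for the moment, N m; "opening": opening from 0.0 (shut) to 1.0 (fully open); "finger_force": force on a finger pad.
Only numpy, scipy, OpenCV 4.12 (cv2) and the standard library are available. Lean on these libraries where they do the work, as an engineer would, in place of code of your own. Each camera call takes 0.05 s, during which the arm holds its last target. There are 200 camera calls.

## Task

On the repair bench a grey carrier plate with a green circuit board lies askew on the blue test jig, its far side propped up on the jig's two brass locating pins. With the fingertips, gently nudge the plate sideways by its edges until both of its holes drop over the two pins and it lies flat on the jig, then take the hand away. Do not lift the plate or touch the components on the board, and leave everything else on the bench where it is.

Things in the scene. Friction and masses are not known exactly. Their poses are not given: they have to be found in the camera images.
- jig: Test jig screwed to the bench. Origin: centre of its underside; +x to its far side, +y to its left, z up. Dark steel slab 180 (x) x 220 (y) x 10 mm high; centred on it a blue pedestal 90 (x) x 130 (y) mm whose flat top, the seat, is 45 mm above the origin. The plate belongs flat on the seat, its axes along the jig's, its origin over the jig's.
- plate: Loose grey slippery plastic carrier plate 110 (x) x 160 (y) x 8 mm, about 0.4 kg. Origin: centre of its underside; +x its far side (with the holes), +y its left. Starts 12-18 mm short in jig x, up to 18 mm off in y and 0.1 rad askew, far part on the pin tips, near part on the pedestal: tilted about 0.14 rad, near edge low. Home, it overhangs the pedestal 10 mm in x, 15 mm in y.
- hole_left (a point): Centre, at the underside, of the plate's left through hole: 13 mm in diameter, at x = +25 mm, y = +55 mm in the plate's frame.
- hole_right (a point): The same for the right hole, at x = +25 mm, y = -55 mm in the plate's frame.
- pin_left (a point): Foot, at seat height, of the jig's left upright brass pin, at x = +25 mm, y = +55 mm in the jig's frame. 8 mm in diameter for the lower 5 mm, then tapering to a 3 mm tip, 10 mm high in all; the taper guides the plate down once both holes are within about 3 mm.
- pin_right (a point): The same for the right pin, at x = +25 mm, y = -55 mm in the jig's frame.
- parts_on_board: Components fixed on the board (heat sink, two blue capacitors, black relay), within x -26 to +10 mm and y -45 to +42 mm of the plate's centre, up to 18 mm above their origin. Origin: on the plate's axis, 9.6 mm above the plate's underside, axes as the plate's. Not to be touched.
- multimeter: Loose orange multimeter, 75 x 145 x 32 mm high, lying beyond the jig's far side (centre about 145 mm from the jig's centre). Origin: centre of its underside.
- screwdriver: Loose screwdriver with red handle, lying to the left of the jig, about 200 mm from its centre, 200 mm long, 26 mm high. Origin: on the bench under its middle, x along it towards the blade.
- stripper: Loose yellow wire stripper, about 175 x 40 x 22 mm, on the right of the bench. Origin: underside, near its middle.
- tape_roll: Loose roll of black tape lying flat, 84 mm in diameter, 24 mm high. Origin: centre of its underside.
- spray_can: Loose standing blue spray can with red cap, 54 mm in diameter, 160 mm high. Origin: centre of its underside.
- screw_jar: Loose brass-coloured screw jar with white cap, 56 mm in diameter, 60 mm high. Origin: centre of its underside.
Things that resemble listed ones, but are neither listed nor needed, are in the scene too. Leave any turquoise look-alike of the plate alone.

How it is judged:
By the outcome, as a careful person would: the job done as asked, in the order asked, and still so for the second after the job is handed in, with the robot touching nothing.
It also fails if it takes over 64 s, if anything falls off the work surface, if the arm or the gripper's body presses on something with over 40 N, if the wrist force passes 120 N, or if a joint passes its speed limit or range.

## Working session

There is one attempt and no reset: what is moved stays moved. The work goes in short steps, Python scripts to look and compute and a tool call to move; the robot and the scene stay as the last step left them, time stands still between calls to the robot, and variables do not carry over. Pictures are saved under pics/ and viewed, at most 10 in all, crops included, and the job is handed in when it is done.

Besides the shell and the picture viewer there is one more tool, called as name(argument=value, ...) on one line, values as JSON. jog_arm: Moves the arm, as the interface text tells. Shift numbers are shares of 12 cm and turn numbers shares of pi/2 rad, none past 1 either way. Its arguments: {"type":"object","properties":{"increments":{"type":"array"},"force":{"type":"number"}},"required":["increments"]}

```bash
ls; mkdir -p pics
python3 - <<'E'
from plant import get_state, imaging, job, ctrl
import cv2, numpy as np
s=get_state(); print(s); print(ctrl.finger_overhang)
for n in ("scene","side"):
    r=imaging.read_camera(n); cv2.imwrite(f"pics/{n}0.png",r["frame"]); np.savez(f"{n}0.npz",**r); print(r["camera_matrix"],r["extrinsics"],[k for k in r])
E
```

```text
pics
{'time': 0.0, 'qpos': array([-1.48597893e+00,  2.87171557e-01,  1.57819233e+00, -2.07742733e-06,
        1.27858198e+00, -1.49976005e-01]), 'dq': array([ 0.00143329, -0.00070788,  0.00047489,  0.00016249, -0.00065929,
       -0.00084538]), 'joint_efforts': array([-3.04031873e-04, -4.05984235e+01, -2.92625785e+01, -1.80251327e-04,
        5.69074255e-03, -2.82363786e-06]), 'eef_pos': array([ 0.15701971, -0.65579026,  0.22373496]), 'tcp_rot': array([ 9.93116195e-01,  1.17127443e-01,  3.73324482e-05, -1.17601473e-03]), 'contact_force': array([ 0.11556898, -0.24821587,  0.16806786]), 'wrist_torque': array([ 0.08741697, -0.00097439,  0.0500025 ]), 'finger_force': 0.0, 'opening': 1.0054703324956589}
0.025
[[504.66393751   0.         324.80575966]
 [  0.         504.66393751 244.39188427]
 [  0.           0.           1.        ]] [[ 0.36694777 -0.56596198  0.73826579  1.42062066]
 [ 0.93006718  0.23857595 -0.27938605 -0.34951941]
 [-0.01801058  0.78915686  0.61392757  0.82828169]
 [ 0.          0.          0.          1.        ]] ['frame', 'depth', 'camera_matrix', 'extrinsics']
[[442.28197439   0.         312.609036  ]
 [  0.         442.28197439 240.30973031]
 [  0.           0.           1.        ]] [[-0.87011262  0.35921131 -0.33744816  0.1401699 ]
 [-0.49284584 -0.6378416   0.59182858  0.6147173 ]
 [-0.00264696  0.68126744  0.73202982  0.8105199 ]
 [ 0.          0.          0.          1.        ]] ['frame', 'depth', 'camera_matrix', 'extrinsics']
```

View pics/scene0.png

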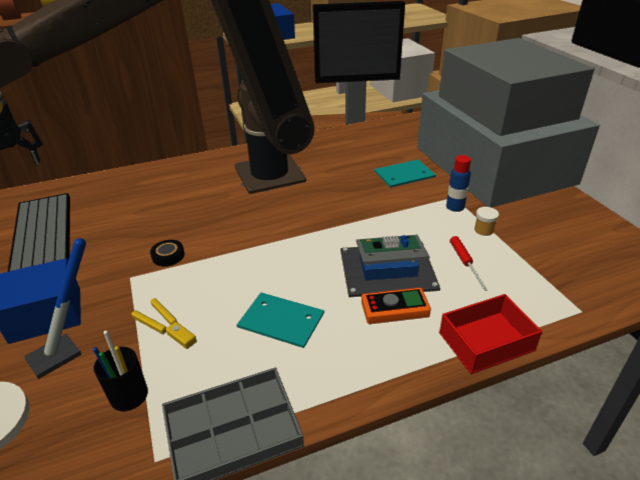

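View pics/side0.png

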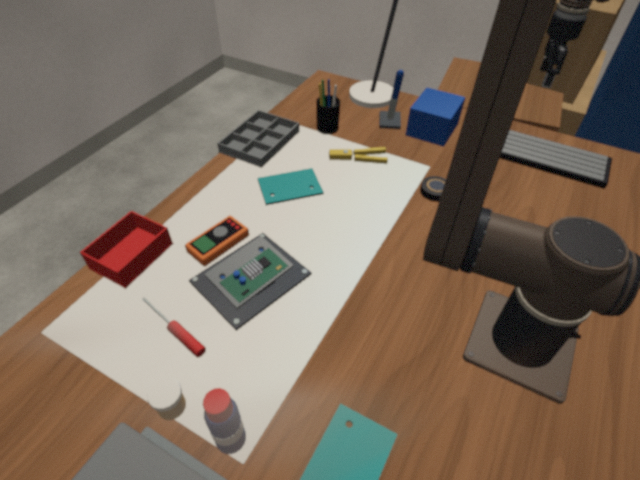

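The scene view shows the jig slab at about (390,268), with the plate and its green board at (392,245) and the multimeter in front at (397,305). The side view shows the plate at (253,273). The turquoise look-alikes sit well apart from it. Next I'll locate the jig roughly from depth, so I can bring the wrist camera over it.

```bash
cat > h.py <<'E'
import numpy as np, cv2
from scipy.spatial.transform import Rotation as R
from plant import get_state, imaging
def grab(name):
    s=get_state(); r=imaging.read_camera(name)
    if name=="wrist":
        T=np.eye(4); T[:3,:3]=R.from_quat(s["tcp_rot"]).as_matrix(); T[:3,3]=s["eef_pos"]; r["extrinsics"]=T@r["mount"]
    return r
def cloud(r):
    K=r["camera_matrix"]; d=np.asarray(r["depth"]); v,u=np.mgrid[:480,:640]
    p=np.stack([(u-K[0,2])/K[0,0]*d,-(v-K[1,2])/K[1,1]*d,-d],-1)
    E=r["extrinsics"]; return p@E[:3,:3].T+E[:3,3]
def onplane(r,uv,z):
    K=r["camera_matrix"]; E=r["extrinsics"]; uv=np.atleast_2d(uv).astype(float)
    d=np.c_[(uv[:,0]-K[0,2])/K[0,0],-(uv[:,1]-K[1,2])/K[1,1],-np.ones(len(uv))]@E[:3,:3].T
    return E[:3,3]+d*((z-E[2,3])/d[:,2])[:,None]
E
python3 - <<'E'
from h import *
r=dict(np.load("scene0.npz")); P=cloud(r); m=np.zeros((480,640),bool); m[225:300,335:445]=1
Q=P[m&(r["depth"]>0)]
for lo,hi in((-.01,.006),(.006,.014),(.04,.075)):
    q=Q[(Q[:,2]>lo)&(Q[:,2]<hi)]; print(lo,hi,len(q),q.min(0),q.max(0))
q=Q[(Q[:,2]>.006)&(Q[:,2]<.014)]
print(cv2.minAreaRect(q[:,:2].astype(np.float32)*1000))
for v,u in((270,347),(268,365),(255,362),(240,425),(285,435),(265,436)): print(u,v,P[v,u])
r2=dict(np.load("side0.npz")); P=cloud(r2); 
for u,v in((215,282),(253,273),(238,310),(250,240),(185,335),(130,240)): print(u,v,P[v,u])
w=grab("wrist"); print(w["mount"],w["camera_matrix"])
E
```

```text
-0.01 0.006 3048 [ 0.35017085 -0.02681815 -0.00553364] [0.72672961 0.36593014 0.00599061]
0.006 0.014 2035 [0.46402697 0.00273214 0.00602684] [0.69901335 0.29522482 0.01398063]
0.04 0.075 2015 [0.49190931 0.05567443 0.0400123 ] [0.64306825 0.23783592 0.07485545]
((578.4187622070312, 138.6778106689453), (269.2457275390625, 191.98760986328125), 73.28131103515625)
347 270 [0.55203668 0.03651884 0.00810645]
365 268 [0.60400205 0.06000904 0.04789683]
362 255 [0.56829443 0.06842379 0.05820098]
425 240 [0.51421982 0.28073922 0.00260843]
435 285 [0.68732535 0.20502401 0.01268104]
436 265 [0.61471055 0.25344012 0.00227461]
215 282 [0.60871215 0.21488531 0.05832261]
253 273 [0.54323098 0.16450166 0.07434945]
238 310 [0.54841244 0.22503567 0.00961949]
250 240 [0.64459837 0.04282728 0.01023922]
185 335 [0.59685575 0.33524507 0.02753337]
130 240 [0.90956198 0.18551715 0.00413621]
[[ 7.69149348e-04  9.64618028e-01  2.63650277e-01  6.67982654e-02]
 [ 9.99999671e-01 -6.74073464e-04 -4.51073602e-04  1.06758890e-03]
 [-2.57394072e-04  2.63650537e-01 -9.64618229e-01 -1.50107126e-01]
 [ 0.00000000e+00  0.00000000e+00  0.00000000e+00  1.00000000e+00]] [[371.7173924    0.         327.68305543]
 [  0.         371.7173924  239.63699616]
 [  0.           0.           1.        ]]
```

jog_arm(increments=[{"dx": 1, "dy": 1, "gripper": -1}, {"dx": 1, "dy": 1, "gripper": -1}, {"dx": 1, "dy": 1, "gripper": -1}, {"dx": 1, "dy": 1, "gripper": -1}], force=30)

```text
$.increments[0]: bad value
```

jog_arm(increments=[{"dx": 1, "dy": 1, "gripper": -1}, {"dx": 1, "dy": 1, "gripper": -1}, {"dx": 1, "dy": 1, "gripper": -1}, {"dx": 1, "dy": 1, "gripper": -1}])

```text
$.increments[0]: bad value
```

jog_arm(increments=[{"dx": 1, "dy": 1, "az": -0.17, "gripper": -1}, {"dx": 1, "dy": 1, "az": -0.17, "gripper": -1}, {"dx": 1, "dy": 1, "az": -0.17, "gripper": -1}, {"dx": 1, "dy": 1, "az": -0.17, "gripper": -1}])

```text
$.increments[0]: bad value
```

jog_arm(increments=[{"dy": 1, "az": -0.16, "gripper": -1}, {"dy": 1, "az": -0.16, "gripper": -1}, {"dy": 1, "az": -0.16, "gripper": -1}])

```text
$.increments[0]: bad value
```

jog_arm(increments=[{"dy": 1, "gripper": -1}, {"dy": 1, "gripper": -1}, {"dy": 1, "gripper": -1}])

```text
$.increments[0]: bad value
```

jog_arm(increments=[{"dx": -0.4, "dy": 1, "dz": 0.2, "gripper": -1}, {"dx": -0.4, "dy": 1, "dz": 0.2, "gripper": -1}, {"dx": -0.4, "dy": 1, "dz": 0.2, "gripper": -1}, {"dx": -0.4, "dy": 1, "dz": 0.2, "gripper": -1}])

```text
$.increments[0]: bad value
```

jog_arm(increments=[{"dy": 0.7, "gripper": -1}, {"dy": 0.7, "gripper": -1}, {"dy": 0.7, "gripper": -1}, {"dy": 0.7, "gripper": -1}, {"dy": 0.7, "gripper": -1}])

```text
$.increments[0]: bad value
```

Run:
```python
from h import *
s=get_state(); print(s["time"],s["eef_pos"],R.from_quat(s["tcp_rot"]).as_matrix()[:,0],s["contact_force"],s["opening"])
r=grab("wrist"); np.savez("w1.npz",**r); cv2.imwrite("pics/w1.png",r["frame"])
```

```text
0.15 [ 0.15702774 -0.65594181  0.22404515] [9.72557967e-01 2.32660513e-01 2.93555044e-04] [-0.2789707  -1.01697376  0.20766236] 1.0003515127922813
```

View pics/w1.png

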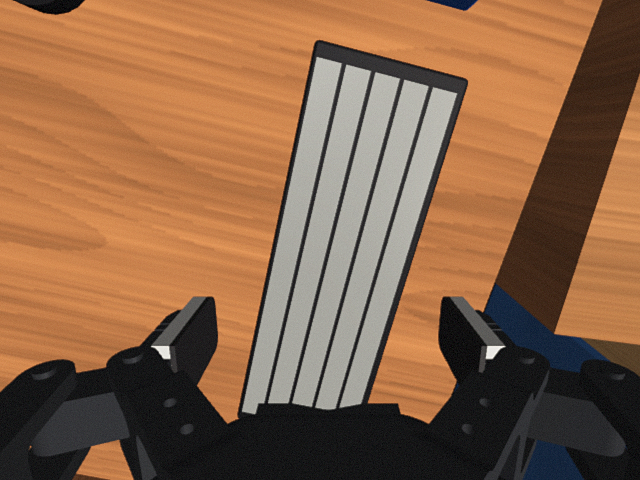

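The moves were refused because each row probably needs every key, so the wrist view still shows the start pose over the keyboard at (350,230). I'll retry with full rows.

jog_arm(increments=[{"dx": 1, "dy": 1, "dz": 0, "ax": 0, "ay": 0, "az": 0, "gripper": -1}, {"dx": 1, "dy": 1, "dz": 0, "ax": 0, "ay": 0, "az": 0, "gripper": -1}, {"dx": 1, "dy": 1, "dz": 0, "ax": 0, "ay": 0, "az": 0, "gripper": -1}, {"dx": 1, "dy": 1, "dz": 0, "ax": 0, "ay": 0, "az": 0, "gripper": -1}], force=30)

```text
time: 0.6
eef_pos: [0.2795, -0.5334, 0.2248]
tcp_rot: [0.993, 0.119, 0.0, -0.001]
contact_force: [-0.1, -0.1, -0.2]
opening: 0.333
finger_force: 0.0
```

jog_arm(increments=[{"dx": 1, "dy": 1, "dz": 0, "ax": 0, "ay": 0, "az": 0, "gripper": -1}, {"dx": 1, "dy": 1, "dz": 0, "ax": 0, "ay": 0, "az": 0, "gripper": -1}, {"dx": 1, "dy": 1, "dz": 0, "ax": 0, "ay": 0, "az": 0, "gripper": -1}, {"dx": 1, "dy": 1, "dz": 0, "ax": 0, "ay": 0, "az": 0, "gripper": -1}])

```text
time: 1.0
eef_pos: [0.3992, -0.4138, 0.2251]
tcp_rot: [0.993, 0.119, 0.0, -0.0]
contact_force: [0.2, -0.4, 0.4]
opening: -0.005
finger_force: 0.0
```

jog_arm(increments=[{"dx": 1, "dy": 1, "dz": 0, "ax": 0, "ay": 0, "az": -0.17, "gripper": -1}, {"dx": 1, "dy": 1, "dz": 0, "ax": 0, "ay": 0, "az": -0.17, "gripper": -1}, {"dx": 1, "dy": 1, "dz": 0, "ax": 0, "ay": 0, "az": -0.17, "gripper": -1}, {"dx": 1, "dy": 1, "dz": 0, "ax": 0, "ay": 0, "az": -0.17, "gripper": -1}])

```text
time: 1.4
eef_pos: [0.5191, -0.294, 0.2251]
tcp_rot: [1.0, -0.015, 0.0, -0.0]
contact_force: [0.4, 0.1, -1.4]
opening: 0.0
finger_force: 0.0
```

jog_arm(increments=[{"dx": 0, "dy": 1, "dz": 0, "ax": 0, "ay": 0, "az": -0.16, "gripper": -1}, {"dx": 0, "dy": 1, "dz": 0, "ax": 0, "ay": 0, "az": -0.16, "gripper": -1}, {"dx": 0, "dy": 1, "dz": 0, "ax": 0, "ay": 0, "az": -0.16, "gripper": -1}])

```text
time: 1.7
eef_pos: [0.5168, -0.1732, 0.2247]
tcp_rot: [0.99, -0.141, -0.0, -0.001]
contact_force: [-0.7, -0.9, 0.3]
opening: -0.001
finger_force: 0.0
```

jog_arm(increments=[{"dx": 0, "dy": 1, "dz": 0, "ax": 0, "ay": 0, "az": 0, "gripper": -1}, {"dx": 0, "dy": 1, "dz": 0, "ax": 0, "ay": 0, "az": 0, "gripper": -1}, {"dx": 0, "dy": 1, "dz": 0, "ax": 0, "ay": 0, "az": 0, "gripper": -1}])

```text
time: 2.0
eef_pos: [0.5167, -0.0534, 0.2251]
tcp_rot: [0.99, -0.14, -0.0, -0.0]
contact_force: [-0.2, 0.3, -0.3]
opening: -0.0
finger_force: 0.0
```

jog_arm(increments=[{"dx": -0.4, "dy": 1, "dz": 0.2, "ax": 0, "ay": 0, "az": 0, "gripper": -1}, {"dx": -0.4, "dy": 1, "dz": 0.2, "ax": 0, "ay": 0, "az": 0, "gripper": -1}, {"dx": -0.4, "dy": 1, "dz": 0.2, "ax": 0, "ay": 0, "az": 0, "gripper": -1}, {"dx": -0.4, "dy": 1, "dz": 0.2, "ax": 0, "ay": 0, "az": 0, "gripper": -1}])

```text
time: 2.4
eef_pos: [0.4684, 0.066, 0.2503]
tcp_rot: [0.99, -0.139, 0.001, -0.0]
contact_force: [-0.7, 0.2, 0.6]
opening: 0.002
finger_force: 0.0
```

jog_arm(increments=[{"dx": 0, "dy": 0.7, "dz": 0, "ax": 0, "ay": 0, "az": 0, "gripper": -1}, {"dx": 0, "dy": 0.7, "dz": 0, "ax": 0, "ay": 0, "az": 0, "gripper": -1}, {"dx": 0, "dy": 0.7, "dz": 0, "ax": 0, "ay": 0, "az": 0, "gripper": -1}, {"dx": 0, "dy": 0.7, "dz": 0, "ax": 0, "ay": 0, "az": 0, "gripper": -1}])

```text
time: 2.8
eef_pos: [0.4694, 0.1471, 0.2488]
tcp_rot: [0.99, -0.141, -0.0, 0.001]
contact_force: [1.2, -0.6, -0.6]
opening: -0.001
finger_force: 0.0
```

Run:
```python
from h import *
s=get_state(); print(s["time"],s["eef_pos"],R.from_quat(s["tcp_rot"]).as_matrix()[:,0],s["contact_force"],s["opening"])
r=grab("wrist"); np.savez("w1.npz",**r); cv2.imwrite("pics/w2.png",r["frame"])
```

```text
2.8 [0.46938335 0.14712794 0.24876852] [ 9.60313224e-01 -2.78923818e-01 -1.21218857e-04] [ 1.19361112 -0.55893627 -0.63461575] -0.0007822511494641457
```

View pics/w2.png

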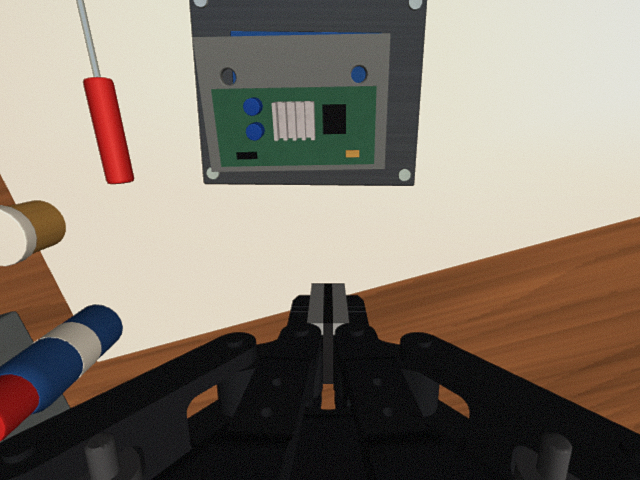

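The wrist view shows the slab with corner screws at about (201,2), (416,3), (212,174) and (405,175). The plate's holes are at (228,76) and (359,74), and its near edge runs along row 170. I'll move ahead and lower to measure accurately.

jog_arm(increments=[{"dx": 0.45, "dy": -0.15, "dz": -0.3, "ax": 0, "ay": 0, "az": 0, "gripper": -1}, {"dx": 0.45, "dy": -0.15, "dz": -0.3, "ax": 0, "ay": 0, "az": 0, "gripper": -1}, {"dx": 0.45, "dy": -0.15, "dz": -0.3, "ax": 0, "ay": 0, "az": 0, "gripper": -1}, {"dx": 0.45, "dy": -0.15, "dz": -0.3, "ax": 0, "ay": 0, "az": 0, "gripper": -1}])

```text
time: 3.25
eef_pos: [0.523, 0.1283, 0.2129]
tcp_rot: [0.99, -0.142, -0.001, 0.0]
contact_force: [0.0, -0.1, 0.7]
opening: -0.001
finger_force: 0.0
```

Run:
```python
from h import *
s=get_state(); print(s["time"],s["eef_pos"])
r=grab("wrist"); np.savez("w2.npz",**r); cv2.imwrite("pics/w3.png",r["frame"])
P=cloud(r); z=P[...,2]
f=r["frame"]
m=((z>.006)&(z<.016)&(f.max(-1)<110)).astype(np.uint8)
m[280:]=0
c=max(cv2.findContours(m,0,2)[0],key=cv2.contourArea); print("slab rect px",cv2.minAreaRect(c))
q=P[m>0]; print("slab z",np.median(q[:,2]))
hsv=cv2.cvtColor(f,cv2.COLOR_BGR2HSV); g=cv2.inRange(hsv,(45,80,40),(85,255,255))
print("green",cv2.minAreaRect(max(cv2.findContours(g,0,2)[0],key=cv2.contourArea)))
for u,v in((320,60),(320,120),(320,200),(200,100)): print(u,v,f[v,u],P[v,u])
```

```text
3.25 [0.52302703 0.12829756 0.21287164]
slab rect px ((302.5, 146.5), (199.0, 253.0), 90.0)
slab z 0.011267663199741679
green ((288.21435546875, 196.2156982421875), (76.90460968017578, 175.10496520996094), 88.85424041748047)
320 60 [70 66 65] [0.65157424 0.09645003 0.01126396]
320 120 [91 97 97] [0.60162125 0.11030544 0.06455375]
320 200 [19 17 19] [0.54244434 0.12800461 0.06376148]
200 100 [65 64 61] [0.65026224 0.20802328 0.01175972]
```

View pics/w3.png

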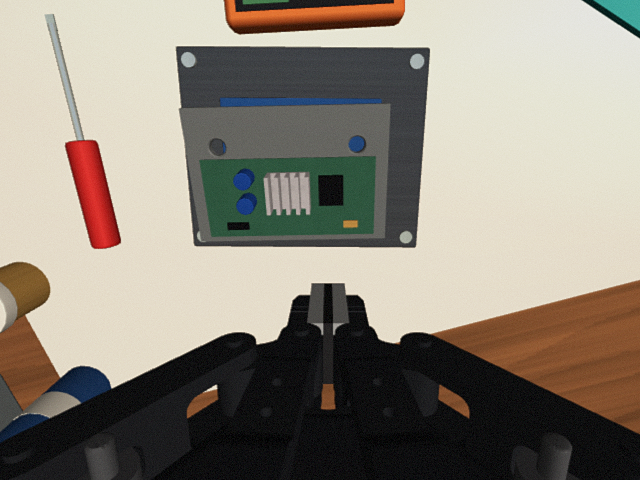

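The slab's corners are at about (178,47), (429,48), (415,247) and (194,246). The plate's top corners are at about (180,108), (390,104) and (384,238), and its holes at (218,147) and (357,144). Now I'll measure both by rectangle fits.

```bash
cat > meas.py <<'E'
from h import *
def raycast(r,uv,n,p0):
    K=r["camera_matrix"]; E=r["extrinsics"]; uv=np.atleast_2d(uv).astype(float)
    d=np.c_[(uv[:,0]-K[0,2])/K[0,0],-(uv[:,1]-K[1,2])/K[1,1],-np.ones(len(uv))]@E[:3,:3].T
    return E[:3,3]+d*(((p0-E[:3,3])@n)/(d@n))[:,None]
def rect(p,yaw0):
    """minAreaRect of (N,2) metres -> centre, size along x (short), y (long), yaw near yaw0"""
    (cx,cy),(w,h),a=cv2.minAreaRect((p*1000).astype(np.float32)); a=np.deg2rad(a)
    if w>h: a+=np.pi/2; w,h=h,w
    a=(a-yaw0+np.pi/2)%np.pi-np.pi/2+yaw0
    return np.array([cx,cy])/1000,w,h,a
def big(m): 
    m=cv2.morphologyEx(m.astype(np.uint8),cv2.MORPH_OPEN,np.ones((3,3)))
    return max(cv2.findContours(m,0,cv2.CHAIN_APPROX_NONE)[0],key=cv2.contourArea)[:,0]
def slab(r):
    f=r["frame"].astype(int); z=cloud(r)[...,2]
    m=(z>.005)&(z<.017)&(f.max(-1)<130); m[270:]=0
    return rect(onplane(r,big(m),.010)[:,:2],-.29)
def plate(r,lo=.035):
    f=r["frame"].astype(int); P=cloud(r); z=P[...,2]; sat=f.max(-1)-f.min(-1)
    roi=np.zeros(z.shape,bool); roi[30:282,120:480]=1
    gm=roi&(z>lo)&(z<.07)&(sat<18)&(f.mean(-1)>75)&(f.mean(-1)<135)
    q=P[gm]
    for _ in range(6):
        A=np.c_[q[:,:2],np.ones(len(q))]; k=np.linalg.lstsq(A,q[:,2],rcond=None)[0]; e=q[:,2]-A@k; q=q[abs(e)<max(2*e.std(),.001)]
    n=np.array([-k[0],-k[1],1]); n/=np.linalg.norm(n); p0=q.mean(0)
    full=roi&(z>lo)&(z<.1)&((z-(P[...,:2]@k[:2]+k[2]))>-.005)&~((sat>60)&(f[...,0]>f[...,1]+25)&(z<.046))
    c=big(full); w=raycast(r,c,n,p0)
    ex=np.array([np.cos(-.29),np.sin(-.29),0]); ex-=n*(ex@n); ex/=np.linalg.norm(ex); ey=np.cross(n,ex)
    C,wd,h,a=rect(np.c_[(w-p0)@ex,(w-p0)@ey],0.)
    xx=ex*np.cos(a)+ey*np.sin(a); yy=np.cross(n,xx)
    o=p0+ex*C[0]+ey*C[1]-.008*n
    return o,wd,h,np.c_[xx,yy,n],e.std()
def report(r,jig=None):
    if jig is None:
        c,w,h,a=slab(r); print("slab",c.round(4),round(w,1),round(h,1),"yaw",round(a,4)); jig=(c,a)
    o,w,h,B,sd=plate(r); (jc,ja)=jig; J=np.array([[np.cos(ja),-np.sin(ja)],[np.sin(ja),np.cos(ja)]])
    print("plate",o.round(4),round(w,1),round(h,1),"yaw",round(np.arctan2(B[1,0],B[0,0]),4),"rise x",B[2,0].round(3),"rise y",B[2,1].round(3),"sd",sd.round(5))
    print("jig frame: origin mm",(J.T@(o[:2]-jc)*1000).round(1),"dyaw",round(np.arctan2(B[1,0],B[0,0])-ja,3))
    for y in(.055,-.055):
        hp=o+B@[.025,y,0]; print(" hole",y,"rel pin mm",(J.T@(hp[:2]-jc)*1000-[25,y*1000]).round(1),"z",(hp[2]*1000).round(1))
    for x,y in((-55,80),(-55,-80),(55,80),(55,-80)):
        hp=o+B@[x/1e3,y/1e3,0]; print(" corner",x,y,"world",hp.round(4),"jig",(J.T@(hp[:2]-jc)*1000).round(1))
E
python3 - <<'E'
from meas import *
report(dict(np.load("w2.npz")))
E
```

```text
slab [0.5803 0.1335] 179.2 219.1 yaw -0.2911
plate [0.568  0.1474 0.0504] 110.3 160.0 yaw -0.2638 rise x 0.142 rise y -0.004 sd 0.00055
jig frame: origin mm [-15.8   9.8] dyaw 0.027
 hole 0.055 rel pin mm [-17.5  10.4] z 53.7
 hole -0.055 rel pin mm [-14.6  10.5] z 54.2
 corner -55 80 world [0.5364 0.2388 0.0422] jig [-72.3  88.3]
 corner -55 -80 world [0.4945 0.0844 0.0429] jig [-68.1 -71.7]
 corner 55 80 world [0.6415 0.2105 0.0578] jig [36.5 91.2]
 corner 55 -80 world [0.5997 0.056  0.0585] jig [ 40.8 -68.7]
```

Run:
```python
from h import *
r=dict(np.load("w2.npz")); T=np.linalg.inv(r["extrinsics"]); P=cloud(r); M=r["mount"]
Q=(P@T[:3,:3].T+T[:3,3])@M[:3,:3].T+M[:3,3]
m=np.zeros((480,640),bool); m[278:420,270:390]=1
q=Q[m&(r["depth"]>0)&(r["depth"]<.2)]
for lo in np.arange(-.04,.04,.01):
    k=q[(q[:,2]>lo)&(q[:,2]<lo+.01)]
    if len(k): print(lo.round(3),len(k),(k.min(0)*1000).round(1),(k.max(0)*1000).round(1))
```

```text
-0.04 869 [  6.8 -12.7 -40. ] [ 12.4  14.5 -30. ]
-0.03 837 [  7.  -12.8 -30. ] [ 12.5  14.5 -20. ]
-0.02 474 [  7.1 -12.7 -20. ] [ 12.2  14.5 -11.2]
```

Run:
```python
from h import *
r=dict(np.load("w2.npz")); T=np.linalg.inv(r["extrinsics"]); P=cloud(r); M=r["mount"]
Q=(P@T[:3,:3].T+T[:3,3])@M[:3,:3].T+M[:3,3]
for v in (284,287,292,300,310,320,330,350):
    print(v,[(u,(Q[v,u]*1000).round(0).tolist()) for u in (300,313,320,340,345)], r["depth"][v,320].round(3))
```

```text
284 [(300, [-79.0, -28.0, 211.0]), (313, [12.0, -5.0, -13.0]), (320, [12.0, -2.0, -13.0]), (340, [11.0, 6.0, -12.0]), (345, [-79.0, 19.0, 211.0])] 0.147
287 [(300, [-82.0, -28.0, 211.0]), (313, [11.0, -5.0, -15.0]), (320, [11.0, -2.0, -15.0]), (340, [12.0, 6.0, -16.0]), (345, [-83.0, 19.0, 211.0])] 0.145
292 [(300, [-88.0, -28.0, 211.0]), (313, [12.0, -5.0, -21.0]), (320, [12.0, -2.0, -21.0]), (340, [12.0, 6.0, -22.0]), (345, [12.0, 7.0, -22.0])] 0.139
300 [(300, [8.0, -10.0, -20.0]), (313, [12.0, -4.0, -28.0]), (320, [12.0, -2.0, -28.0]), (340, [11.0, 5.0, -27.0]), (345, [12.0, 7.0, -29.0])] 0.133
310 [(300, [7.0, -9.0, -27.0]), (313, [12.0, -4.0, -37.0]), (320, [12.0, -2.0, -36.0]), (340, [12.0, 5.0, -37.0]), (345, [12.0, 7.0, -37.0])] 0.124
320 [(300, [7.0, -9.0, -35.0]), (313, [11.0, -4.0, -43.0]), (320, [12.0, -1.0, -44.0]), (340, [11.0, 5.0, -42.0]), (345, [12.0, 6.0, -44.0])] 0.117
330 [(300, [14.0, -7.0, -54.0]), (313, [13.0, -3.0, -52.0]), (320, [13.0, -1.0, -51.0]), (340, [13.0, 5.0, -51.0]), (345, [13.0, 6.0, -52.0])] 0.11
350 [(300, [13.0, -6.0, -63.0]), (313, [13.0, -3.0, -62.0]), (320, [7.0, -1.0, -54.0]), (340, [13.0, 4.0, -62.0]), (345, [12.0, 6.0, -61.0])] 0.109
```

Run:
```python
from h import *
s=get_state(); print(s["eef_pos"])
for n in("scene","side"):
    r=grab(n); P=cloud(r); d=np.hypot(P[...,0]-s["eef_pos"][0],P[...,1]-s["eef_pos"][1])
    for lo in np.arange(.16,.30,.01):
        m=(d<.05)&(P[...,2]>lo)&(P[...,2]<lo+.01)&(r["depth"]>0); q=P[m]
        if len(q): print(n,lo.round(2),len(q),q.min(0).round(3),q.max(0).round(3))
    if n=="scene":
        K=r["camera_matrix"]; e=np.linalg.inv(r["extrinsics"])@np.r_[s["eef_pos"],1]; u=int(K[0,2]+K[0,0]*e[0]/-e[2]); v=int(K[1,2]-K[1,1]*e[1]/-e[2]); print(u,v)
        c=r["frame"][max(v-60,0):v+90,u-90:u+90]; cv2.circle(c,(90,min(v,60)),2,(0,0,255),1); cv2.imwrite("pics/s1.png",cv2.resize(c,None,fx=4,fy=4))
```

```text
[0.52301328 0.12874036 0.21354313]
scene 0.21 3 [0.519 0.12  0.219] [0.529 0.127 0.22 ]
scene 0.22 28 [0.51  0.116 0.221] [0.537 0.14  0.23 ]
scene 0.23 49 [0.511 0.112 0.23 ] [0.539 0.139 0.24 ]
scene 0.24 46 [0.523 0.113 0.24 ] [0.537 0.14  0.25 ]
scene 0.25 49 [0.515 0.113 0.25 ] [0.538 0.143 0.26 ]
scene 0.26 83 [0.51  0.094 0.261] [0.545 0.153 0.27 ]
scene 0.27 171 [0.506 0.085 0.27 ] [0.547 0.167 0.28 ]
scene 0.28 129 [0.503 0.079 0.28 ] [0.549 0.169 0.29 ]
scene 0.29 136 [0.501 0.079 0.29 ] [0.549 0.173 0.3  ]
379 185
side 0.21 1 [0.519 0.137 0.22 ] [0.519 0.137 0.22 ]
side 0.22 23 [0.511 0.12  0.222] [0.532 0.142 0.23 ]
side 0.23 62 [0.51  0.119 0.23 ] [0.534 0.145 0.24 ]
side 0.24 65 [0.51  0.118 0.24 ] [0.532 0.145 0.25 ]
side 0.25 50 [0.51  0.118 0.25 ] [0.529 0.145 0.26 ]
side 0.26 72 [0.503 0.101 0.26 ] [0.522 0.161 0.27 ]
side 0.27 175 [0.5  0.09 0.27] [0.538 0.171 0.28 ]
side 0.28 137 [0.498 0.089 0.28 ] [0.541 0.177 0.29 ]
side 0.29 167 [0.497 0.086 0.29 ] [0.528 0.178 0.3  ]
```

View pics/s1.png

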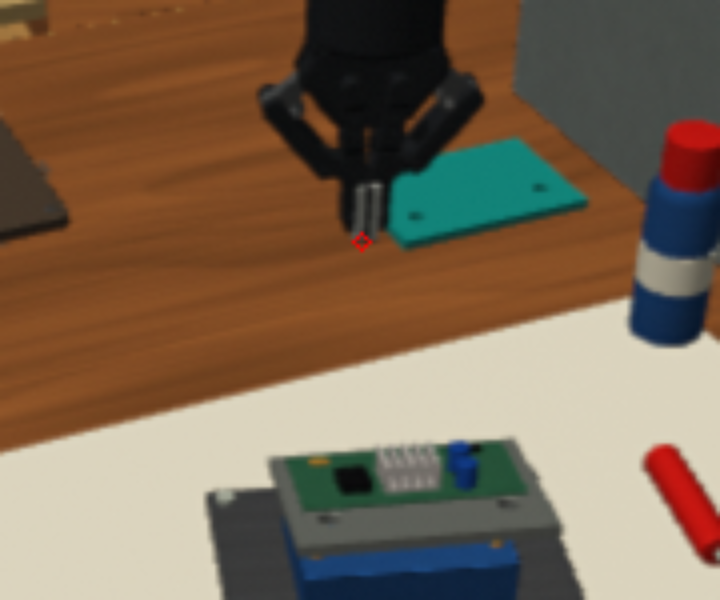

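The crop shows the shut fingertips at about (365,240), right at the reported TCP. All three cameras put the tips about 10 mm above (behind) the TCP rather than 25 mm ahead. I'll go by vision and descend with care beside the plate's left edge.

jog_arm(increments=[{"dx": 0.65, "dy": 1, "dz": 0, "ax": 0, "ay": 0, "az": 0, "gripper": -1}, {"dx": 0.65, "dy": 1, "dz": 0, "ax": 0, "ay": 0, "az": 0, "gripper": -1}, {"dx": 0.65, "dy": 1, "dz": 0, "ax": 0, "ay": 0, "az": 0, "gripper": -1}, {"dx": 0.65, "dy": 1, "dz": 0, "ax": 0, "ay": 0, "az": 0, "gripper": -1}])

```text
time: 3.8
eef_pos: [0.6023, 0.2535, 0.2134]
tcp_rot: [0.99, -0.139, 0.001, -0.001]
contact_force: [-0.4, -0.0, -1.8]
opening: -0.004
finger_force: 0.0
```

jog_arm(increments=[{"dx": 0, "dy": 0.04, "dz": -0.3, "ax": 0, "ay": 0, "az": 0, "gripper": -1}, {"dx": 0, "dy": 0.04, "dz": -0.6, "ax": 0, "ay": 0, "az": 0, "gripper": -1}, {"dx": 0, "dy": 0.04, "dz": -0.9, "ax": 0, "ay": 0, "az": 0, "gripper": -1}, {"dx": 0, "dy": 0.04, "dz": -0.9, "ax": 0, "ay": 0, "az": 0, "gripper": -1}])

```text
time: 4.2
eef_pos: [0.5963, 0.253, 0.0994]
tcp_rot: [0.99, -0.141, -0.005, 0.002]
contact_force: [0.5, 0.2, -0.8]
opening: 0.003
finger_force: 0.0
```

```bash
cat > tip.py <<'E'
from h import *
def tip():
    s=get_state(); e=s["eef_pos"]; print("t",s["time"],"eef",e.round(4),"F",s["contact_force"].round(1),"open",round(s["opening"],2))
    X=R.from_quat(s["tcp_rot"]).as_matrix()
    for n in("scene","side","wrist"):
        r=grab(n); P=cloud(r); Q=(P-e)@X; f=r["frame"]
        m=(abs(Q[...,0])<.03)&(abs(Q[...,1])<.075)&(Q[...,2]<.03)&(Q[...,2]>-.04)&(r["depth"]>0)&(f.max(-1)<120)
        q=Q[m]
        for lo in (-.03,-.02,-.01,0,.01):
            k=q[(q[:,2]>lo)&(q[:,2]<=lo+.01)]
            if len(k): print(n,lo,len(k),(k.min(0)*1000).round(0),(k.max(0)*1000).round(0))
E
python3 -c "
from tip import *
tip()"
```

```text
t 4.2 eef [0.5963 0.253  0.0994] F [ 0.5  0.2 -0.8] open 0.0
scene -0.03 45 [ -1. -13. -30.] [ 14.  14. -21.]
scene -0.02 28 [ -4. -12. -20.] [ 14.  13. -11.]
scene -0.01 2 [  9.  -5. -10.] [ 10.   3. -10.]
side -0.03 51 [-12. -15. -30.] [  9.  12. -20.]
side -0.02 21 [-10. -12. -20.] [ -3.  12. -13.]
wrist -0.03 657 [ 11. -14. -30.] [ 16.  12. -20.]
wrist -0.02 34 [ 11. -12. -20.] [ 16.   5. -18.]
```

jog_arm(increments=[{"dx": 0, "dy": 0, "dz": -0.15, "ax": 0, "ay": 0, "az": 0, "gripper": -1}, {"dx": 0, "dy": 0, "dz": -0.3, "ax": 0, "ay": 0, "az": 0, "gripper": -1}, {"dx": 0, "dy": 0, "dz": -0.4, "ax": 0, "ay": 0, "az": 0, "gripper": -1}, {"dx": 0, "dy": 0, "dz": -0.5, "ax": 0, "ay": 0, "az": 0, "gripper": -1}, {"dx": 0, "dy": 0, "dz": -0.55, "ax": 0, "ay": 0, "az": 0, "gripper": -1}, {"dx": 0, "dy": 0, "dz": -0.6, "ax": 0, "ay": 0, "az": 0, "gripper": -1}, {"dx": 0, "dy": 0, "dz": -0.6, "ax": 0, "ay": 0, "az": 0, "gripper": -1}])

```text
time: 5.05
eef_pos: [0.6006, 0.2542, 0.032]
tcp_rot: [0.99, -0.141, -0.001, 0.0]
contact_force: [-0.5, 0.3, -0.2]
opening: -0.0
finger_force: 0.0
```

Run:
```python
from tip import *
from meas import *
tip()
r=grab("wrist"); np.savez("w3.npz",**r); cv2.imwrite("pics/w4.png",r["frame"])
J=(np.array([.5803,.1335]),-.2911); e=get_state()["eef_pos"]; c,s=np.cos(J[1]),np.sin(J[1])
print("tcp in jig",np.array([[c,s],[-s,c]])@(e[:2]-J[0])*1000)
```

```text
t 5.05 eef [0.6006 0.2542 0.032 ] F [-0.5  0.3 -0.2] open -0.0
scene -0.03 226 [-30. -12. -30.] [ 30.  75. -20.]
scene -0.02 26 [-30.  -9. -20.] [ 15.  35. -11.]
scene -0.01 3 [  8.  -4. -10.] [11.  2. -8.]
scene 0.01 8 [  6. -74.  15.] [30. 34. 20.]
side -0.03 323 [-30. -13. -30.] [ 30.  75. -20.]
side -0.02 39 [-29. -10. -20.] [ 29.  73. -10.]
side 0.01 32 [-30.  11.  17.] [30. 41. 20.]
wrist -0.03 9473 [-30. -13. -30.] [ 30.  75. -20.]
wrist -0.02 418 [ -7. -12. -20.] [ 23.  65. -12.]
wrist 0 1 [ 27. -75.  10.] [ 27. -75.  10.]
wrist 0.01 649 [-30. -75.  12.] [30. 41. 20.]
tcp in jig [-14.27927327 122.05921763]
```

View pics/w4.png

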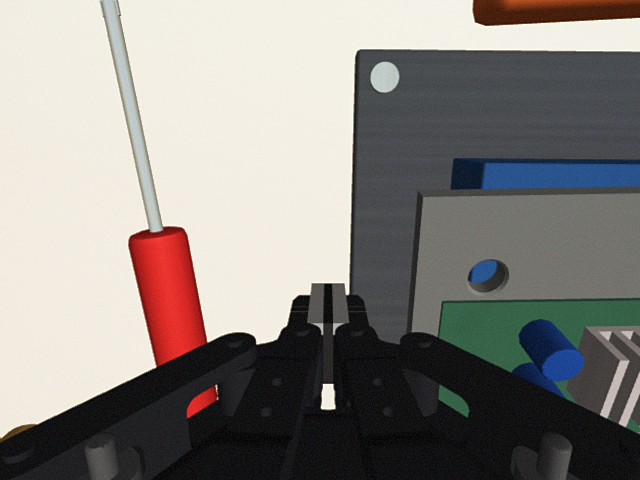

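The view shows the shut tips at (328,290), beside the plate's left edge at about (415,250) and clear of the screwdriver at (165,300). I'll push slowly towards jig −y.

jog_arm(increments=[{"dx": -0.02, "dy": -0.065, "dz": 0, "ax": 0, "ay": 0, "az": 0, "gripper": -1}, {"dx": -0.038, "dy": -0.13, "dz": 0, "ax": 0, "ay": 0, "az": 0, "gripper": -1}, {"dx": -0.042, "dy": -0.14, "dz": 0, "ax": 0, "ay": 0, "az": 0, "gripper": -1}, {"dx": -0.046, "dy": -0.152, "dz": 0, "ax": 0, "ay": 0, "az": 0, "gripper": -1}, {"dx": -0.049, "dy": -0.163, "dz": 0, "ax": 0, "ay": 0, "az": 0, "gripper": -1}, {"dx": -0.052, "dy": -0.174, "dz": 0, "ax": 0, "ay": 0, "az": 0, "gripper": -1}, {"dx": -0.056, "dy": -0.185, "dz": 0, "ax": 0, "ay": 0, "az": 0, "gripper": -1}, {"dx": -0.059, "dy": -0.196, "dz": 0, "ax": 0, "ay": 0, "az": 0, "gripper": -1}, {"dx": -0.062, "dy": -0.207, "dz": 0, "ax": 0, "ay": 0, "az": 0, "gripper": -1}, {"dx": -0.065, "dy": -0.216, "dz": 0, "ax": 0, "ay": 0, "az": 0, "gripper": -1}])

```text
time: 6.25
eef_pos: [0.5934, 0.2285, 0.0333]
tcp_rot: [0.99, -0.141, 0.0, -0.0]
contact_force: [0.7, 1.2, 1.0]
opening: 0.003
finger_force: 1.0
```

```bash
cat >> meas.py <<'E'
JIG=(np.array([.5803,.1335]),-.2911)
def tcpjig():
    e=get_state()["eef_pos"]; c,s=np.cos(JIG[1]),np.sin(JIG[1]); return (np.array([[c,s],[-s,c]])@(e[:2]-JIG[0])*1000).round(1),(e[2]*1000).round(1)
def green_jig(n):
    """Board centroid & yaw in jig frame from a fixed camera, for change detection."""
    r=grab(n); hsv=cv2.cvtColor(r["frame"],cv2.COLOR_BGR2HSV); g=cv2.inRange(hsv,(45,80,40),(80,255,255)); c=big(g)
    return r,cv2.minAreaRect(c)
E
python3 - <<'E'
from meas import *
print(tcpjig())
r=grab("wrist"); np.savez("w4.npz",**r); P=cloud(r); f=r["frame"]
c,s=np.cos(JIG[1]),np.sin(JIG[1])
Q=(P[...,:2]-JIG[0])@np.array([[c,s],[-s,c]]).T*1000
# hole & left plate edge from depth drop
m=(P[...,2]>.05)&(P[...,2]<.068)&(f.mean(-1)>60); m[:,:340]=0; m[320:]=0
for v in range(180,300,20):
    u=np.where(m[v])[0]
    if len(u): print(v,u[0],Q[v,u[0]+1].round(1),P[v,u[0]+1,2].round(4))
E
```

```text
(array([-14.8,  94.7]), np.float64(33.3))
200 374 [33.6 79. ] 0.0653
220 373 [27.1 79.1] 0.0656
240 368 [18.6 79.8] 0.0593
260 370 [12.5 79.2] 0.0628
280 368 [ 5.1 79.6] 0.0624
```

jog_arm(increments=[{"dx": 0.024, "dy": 0.08, "dz": 0, "ax": 0, "ay": 0, "az": 0, "gripper": -1}, {"dx": 0.024, "dy": 0.08, "dz": 0.35, "ax": 0, "ay": 0, "az": 0, "gripper": -1}, {"dx": 0.024, "dy": 0.08, "dz": 0.75, "ax": 0, "ay": 0, "az": 0, "gripper": -1}, {"dx": 0, "dy": 0, "dz": 1, "ax": 0, "ay": 0, "az": 0, "gripper": 1}, {"dx": -0.3, "dy": -0.3, "dz": 1, "ax": 0, "ay": 0, "az": 0, "gripper": 1}])

```text
time: 6.8
eef_pos: [0.5642, 0.1949, 0.1608]
tcp_rot: [0.99, -0.14, 0.007, -0.002]
contact_force: [0.4, -1.5, 0.9]
opening: 0.331
finger_force: 0.0
```

jog_arm(increments=[{"dx": -0.29, "dy": -0.53, "dz": 0.4, "ax": 0, "ay": 0, "az": 0, "gripper": 1}, {"dx": -0.29, "dy": -0.53, "dz": 0.5, "ax": 0, "ay": 0, "az": 0, "gripper": 1}, {"dx": -0.29, "dy": -0.53, "dz": 0.5, "ax": 0, "ay": 0, "az": 0, "gripper": 1}, {"dx": -0.29, "dy": -0.53, "dz": 0.5, "ax": 0, "ay": 0, "az": 0, "gripper": 1}])

```text
time: 7.2
eef_pos: [0.5234, 0.1292, 0.2141]
tcp_rot: [0.99, -0.142, 0.001, -0.0]
contact_force: [-0.5, 0.1, 0.5]
opening: 0.992
finger_force: 0.0
```

Run:
```python
from meas import *
from tip import tip
r=grab("wrist"); np.savez("w5.npz",**r); report(r); report(r,JIG); tip()
```

```text
slab [0.5803 0.1336] 179.5 219.4 yaw -0.291
plate [0.5619 0.1391 0.0499] 110.4 160.0 yaw -0.3053 rise x 0.142 rise y 0.002 sd 0.00056
jig frame: origin mm [-19.2   0. ] dyaw -0.014
 hole 0.055 rel pin mm [-18.7  -0.4] z 53.5
 hole -0.055 rel pin mm [-20.3  -0.3] z 53.3
 corner -55 80 world [0.534  0.2318 0.0422] jig [-72.5  80.8]
 corner -55 -80 world [0.486  0.0792 0.0419] jig [-74.8 -79.2]
 corner 55 80 world [0.6379 0.199  0.0578] jig [36.3 79.2]
 corner 55 -80 world [0.5898 0.0464 0.0575] jig [ 34.1 -80.8]
plate [0.5619 0.1391 0.0499] 110.4 160.0 yaw -0.3053 rise x 0.142 rise y 0.002 sd 0.00056
jig frame: origin mm [-19.2   0.1] dyaw -0.014
 hole 0.055 rel pin mm [-18.7  -0.3] z 53.5
 hole -0.055 rel pin mm [-20.3  -0.3] z 53.3
 corner -55 80 world [0.534  0.2318 0.0422] jig [-72.5  80.9]
 corner -55 -80 world [0.486  0.0792 0.0419] jig [-74.8 -79.1]
 corner 55 80 world [0.6379 0.199  0.0578] jig [36.3 79.3]
 corner 55 -80 world [0.5898 0.0464 0.0575] jig [ 34.1 -80.7]
t 7.25 eef [0.523  0.1296 0.2128] F [-0.9  0.1 -0.1] open 1.0
scene -0.03 37 [-10. -54. -30.] [ 14.  55. -21.]
scene -0.02 1 [  8. -45. -20.] [  8. -45. -20.]
side -0.03 40 [-12. -54. -30.] [ 11.  54. -20.]
side -0.02 2 [  9.  43. -20.] [ 10.  44. -18.]
wrist -0.03 1308 [-11. -55. -30.] [ 12.  57. -20.]
wrist -0.02 41 [ -8. -43. -20.] [  8.  44. -18.]
```

jog_arm(increments=[{"dx": -0.32, "dy": 0.28, "dz": 0, "ax": 0, "ay": 0, "az": -0.005, "gripper": 1}, {"dx": -0.32, "dy": 0.28, "dz": -0.2, "ax": 0, "ay": 0, "az": -0.005, "gripper": 1}, {"dx": -0.32, "dy": 0.28, "dz": -0.6, "ax": 0, "ay": 0, "az": -0.005, "gripper": 1}, {"dx": -0.32, "dy": 0.28, "dz": -0.95, "ax": 0, "ay": 0, "az": -0.005, "gripper": 1}, {"dx": -0.32, "dy": 0.28, "dz": -0.95, "ax": 0, "ay": 0, "az": -0.005, "gripper": 1}])

```text
time: 7.9
eef_pos: [0.4787, 0.163, 0.0916]
tcp_rot: [0.989, -0.145, -0.008, 0.002]
contact_force: [-1.3, -0.8, -1.1]
opening: 1.005
finger_force: 0.0
```

jog_arm(increments=[{"dx": 0, "dy": 0, "dz": -0.2, "ax": 0, "ay": 0, "az": 0, "gripper": 1}, {"dx": 0, "dy": 0, "dz": -0.4, "ax": 0, "ay": 0, "az": 0, "gripper": 1}, {"dx": 0, "dy": 0, "dz": -0.5, "ax": 0, "ay": 0, "az": 0, "gripper": 1}, {"dx": 0, "dy": 0, "dz": -0.6, "ax": 0, "ay": 0, "az": 0, "gripper": 1}, {"dx": 0, "dy": 0, "dz": -0.68, "ax": 0, "ay": 0, "az": 0, "gripper": 1}, {"dx": 0, "dy": 0, "dz": -0.68, "ax": 0, "ay": 0, "az": 0, "gripper": 1}])

```text
time: 8.5
eef_pos: [0.4842, 0.163, 0.0168]
tcp_rot: [0.989, -0.145, -0.001, 0.0]
contact_force: [-0.3, -1.2, -0.5]
opening: 1.002
finger_force: 0.0
```

Run:
```python
from meas import *
from tip import tip
tip(); print(tcpjig())
r=grab("wrist"); np.savez("w6.npz",**r); cv2.imwrite("pics/w6.png",r["frame"])
```

```text
t 8.5 eef [0.4842 0.163  0.0168] F [-0.3 -1.2 -0.5] open 1.0
scene -0.03 23 [ -7. -53. -30.] [ 15.  54. -20.]
scene -0.02 1 [  7.  46. -19.] [  7.  46. -19.]
scene 0.01 1 [22. 74. 10.] [22. 74. 10.]
side -0.03 51 [-11. -70. -30.] [ 27.  54. -21.]
side 0 428 [  8. -75.   3.] [30. 75. 10.]
side 0.01 10 [ 10. -58.  10.] [25. 70. 12.]
wrist -0.03 849 [ -9. -54. -30.] [ 13.  55. -21.]
wrist 0 268 [ 10. -75.   4.] [13.  4.  8.]
(array([-99.4,   1.2]), np.float64(18.3))
```

View pics/w6.png

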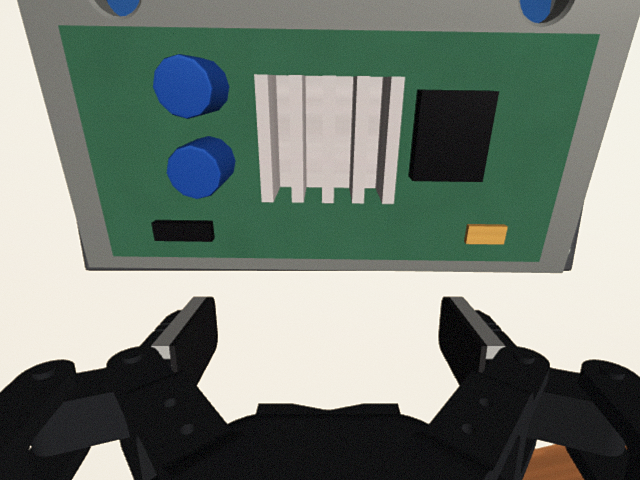

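The view shows the near edge at row 268, the holes at (123,3) and (545,5), and the open fingertips at (213,300) and (447,300). These are ready to push the edge at two points.

jog_arm(increments=[{"dx": 0.08, "dy": -0.024, "dz": 0, "ax": 0, "ay": 0, "az": 0, "gripper": 1}, {"dx": 0.1, "dy": -0.03, "dz": 0, "ax": 0, "ay": 0, "az": 0, "gripper": 1}, {"dx": 0.12, "dy": -0.036, "dz": 0, "ax": 0, "ay": 0, "az": 0, "gripper": 1}, {"dx": 0.14, "dy": -0.042, "dz": 0, "ax": 0, "ay": 0, "az": 0, "gripper": 1}, {"dx": 0.16, "dy": -0.048, "dz": 0, "ax": 0, "ay": 0, "az": 0, "gripper": 1}, {"dx": 0.18, "dy": -0.054, "dz": 0, "ax": 0, "ay": 0, "az": 0, "gripper": 1}, {"dx": 0.2, "dy": -0.06, "dz": 0, "ax": 0, "ay": 0, "az": 0, "gripper": 1}, {"dx": 0.212, "dy": -0.063, "dz": 0, "ax": 0, "ay": 0, "az": 0, "gripper": 1}, {"dx": 0.223, "dy": -0.067, "dz": 0, "ax": 0, "ay": 0, "az": 0, "gripper": 1}, {"dx": 0.223, "dy": -0.067, "dz": 0, "ax": 0, "ay": 0, "az": 0, "gripper": 1}])

```text
time: 9.7
eef_pos: [0.5129, 0.1548, 0.0179]
tcp_rot: [0.989, -0.145, 0.002, -0.0]
contact_force: [0.1, 0.1, 0.3]
opening: 1.002
finger_force: 0.0
```

```bash
cat >> meas.py <<'E'
def close_up(r):
    """Plate seen near: tilt from depth, near edge points in jig frame."""
    f=r["frame"].astype(int); P=cloud(r); c,s=np.cos(JIG[1]),np.sin(JIG[1])
    Q=P.copy(); Q[...,:2]=(P[...,:2]-JIG[0])@np.array([[c,s],[-s,c]]).T
    hsv=cv2.cvtColor(r["frame"],cv2.COLOR_BGR2HSV); g=cv2.inRange(hsv,(45,80,40),(80,255,255))>0
    q=Q[g]
    for _ in range(6):
        A=np.c_[q[:,:2],np.ones(len(q))]; k=np.linalg.lstsq(A,q[:,2],rcond=None)[0]; e=q[:,2]-A@k; q=q[abs(e)<max(2*e.std(),.0008)]
    print("board rise x,y",k[:2].round(3),"z at jig 0",(k[2]*1000).round(1))
    h=cv2.convexHull(big(g)); ex=np.array([c,s,k[0]]);
    n=np.r_[-k[0]*c+k[1]*s,-k[0]*s-k[1]*c,1]; n/=np.linalg.norm(n); p0=np.r_[JIG[0],k[2]]
    w=raycast(r,h[:,0],n,p0); w=(w[:,:2]-JIG[0])@np.array([[c,s],[-s,c]]).T
    print("board rect jig mm (incl. tilt)",[x if np.isscalar(x) else (x*1000).round(1) for x in rect(w,0.)])
E
python3 - <<'E'
from meas import *
print("ref"); close_up(dict(np.load("w5.npz"))); close_up(dict(np.load("w6.npz")))
print(tcpjig()); r=grab("wrist"); np.savez("w7.npz",**r); close_up(r); cv2.imwrite("pics/w7.png",r["frame"])
E
```

```text
ref
board rise x,y [ 0.143 -0.   ] z at jig 0 62.3
board rect jig mm (incl. tilt) [array([-37.5,   0.1]), 65.15846252441406, 139.46157836914062, np.float64(-0.013786386015013363)]
board rise x,y [ 0.144 -0.   ] z at jig 0 62.4
board rect jig mm (incl. tilt) [array([-37.7,   0.2]), 65.19709777832031, 139.89268493652344, np.float64(-0.013599298948435035)]
(array([-70.7,   1.1]), np.float64(17.9))
board rise x,y [ 0. -0.] z at jig 0 55.9
board rect jig mm (incl. tilt) [array([-18.9,   0.5]), 65.83338928222656, 139.88668823242188, np.float64(0.0004362780940037059)]
```

The plate has dropped flat. Rise is 0, and the board top is at 55.9 mm (54.6 nominal, and the slab read the same 1.3 mm high). I'll back off and verify.

jog_arm(increments=[{"dx": -0.05, "dy": 0.015, "dz": 0, "ax": 0, "ay": 0, "az": 0, "gripper": 1}, {"dx": -0.2, "dy": 0.06, "dz": 0, "ax": 0, "ay": 0, "az": 0, "gripper": 1}, {"dx": -0.24, "dy": 0.07, "dz": 0.2, "ax": 0, "ay": 0, "az": 0, "gripper": 1}, {"dx": -0.24, "dy": 0.07, "dz": 0.6, "ax": 0, "ay": 0, "az": 0, "gripper": 1}, {"dx": -0.24, "dy": 0.07, "dz": 1, "ax": 0, "ay": 0, "az": 0, "gripper": 1}, {"dx": -0.24, "dy": 0.07, "dz": 1, "ax": 0, "ay": 0, "az": 0, "gripper": 1}])

```text
time: 10.35
eef_pos: [0.4877, 0.1643, 0.1457]
tcp_rot: [0.989, -0.145, 0.008, -0.002]
contact_force: [0.8, -0.2, 1.2]
opening: 1.0
finger_force: 0.0
```

jog_arm(increments=[{"dx": 0.2, "dy": -0.2, "dz": 0.6, "ax": 0, "ay": 0, "az": 0, "gripper": 1}, {"dx": 0.3, "dy": -0.25, "dz": 0.65, "ax": 0, "ay": 0, "az": 0, "gripper": 1}, {"dx": 0.3, "dy": -0.25, "dz": 0.65, "ax": 0, "ay": 0, "az": 0, "gripper": 1}, {"dx": 0.3, "dy": -0.25, "dz": 0.65, "ax": 0, "ay": 0, "az": 0, "gripper": 1}, {"dx": 0.3, "dy": -0.25, "dz": 0.65, "ax": 0, "ay": 0, "az": 0, "gripper": 1}])

```text
time: 10.85
eef_pos: [0.5172, 0.1336, 0.2134]
tcp_rot: [0.989, -0.145, -0.002, 0.0]
contact_force: [0.1, 0.5, 0.4]
opening: 1.002
finger_force: 0.0
```

Run:
```python
from meas import *
s=get_state(); print(s["time"],s["eef_pos"],s["contact_force"])
r=grab("wrist"); np.savez("w8.npz",**r); cv2.imwrite("pics/w8.png",r["frame"]); report(r); close_up(r)
```

```text
10.85 [0.51721796 0.13356264 0.21336832] [0.10213907 0.49745075 0.35762894]
slab [0.5804 0.1336] 179.5 219.4 yaw -0.2913
plate [0.5788 0.1345 0.0462] 109.6 160.0 yaw -0.2907 rise x -0.0 rise y -0.0 sd 0.00057
jig frame: origin mm [-1.7  0.5] dyaw 0.001
 hole 0.055 rel pin mm [-1.8  0.5] z 46.2
 hole -0.055 rel pin mm [-1.7  0.5] z 46.3
 corner -55 80 world [0.5491 0.2269 0.0462] jig [-56.8  80.5]
 corner -55 -80 world [0.5032 0.0737 0.0463] jig [-56.7 -79.5]
 corner 55 80 world [0.6545 0.1954 0.0462] jig [53.2 80.5]
 corner 55 -80 world [0.6086 0.0421 0.0463] jig [ 53.3 -79.5]
board rise x,y [ 0. -0.] z at jig 0 55.9
board rect jig mm (incl. tilt) [array([-18.9,   0.5]), 64.34938049316406, 139.5958709716797, np.float64(0.00036498502455151183)]
```

View pics/w8.png

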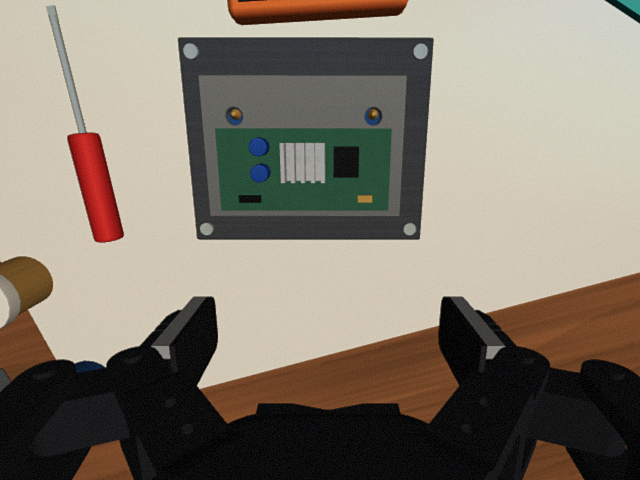

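The brass pins show inside both holes, at (235,116) and (373,116). The plate lies flat and square on the jig, the hand is clear, and the other tools in view look undisturbed. I'm handing it in.

```bash
python3 -c "
from plant import job
print(job.sign_off())"
```

```text
the job is handed in; nothing more can be done
None
```

The plate lies flat and square on the jig with both pins showing in its holes, about 2 mm short in x (within the hole clearance); the hand is clear and the job was handed in at about 11 s, though the sign-off returned no verdict.

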